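# Clamp the hidden blanks in the crank vise

### The arm

A 6-joint arm with a two-finger parallel gripper is mounted at the origin on the work surface. World frame = base frame: x ahead of the robot, y to its left, z up, the work surface at z = 0. Lengths are in mm, angles in rad, forces in N, time in s.
With the tool pointing down it reaches from about 275 to 750 mm from the base axis. Payload 10.2 kg.
Tool frame: the origin (TCP) lies between the finger pads; the fingertips stand 17 mm ahead of it and the grasp point (between the pads) lies 2 mm behind it (tips_ahead is the distance from the TCP to the fingertips, in mm); z points along the fingers, y is the line along which they close (so a half turn about z gives the same grasp; the last joint's range is limited). The gripper opens to 85 mm and grips with 20 to 120 N. Pads are 22 mm wide; open, the fingers measure 114 mm over their backs; the gripper's body (76 mm by 85 mm) begins 54 mm behind the grasp point. The pads swing forward as they close: fully open they stand 13 mm farther back than shut.
Start: joints at [-1.471, 0.313, 1.498, -0, 1.331, -0.223], TCP at [166.529, -497.895, 248.294] pointing down, gripper open.
Joint ranges: [-2.94, 2.94], [-0.97, 2.17], [0.19, 2.56], [-1.23, 4.37], [0.02, 3.11], [-2.88, 2.88]. Speed limits (rad/s): [2.39, 2.39, 3.01, 3.14, 3.14, 3.14].

### API

Orientations are given as a unit quaternion [w, x, y, z].
In Python, from rig import sense, capture, finish_job, boxes_of, tips_ahead gives the robot as it stands.
- The arm moves only by the tool drive_tool, never from a script. Its argument "commands" is text: rows parted by semicolons, each of 7 numbers parted by spaces: the shift along the world's x, y, z in units of 0.1 m (1.0 is 0.1 m), then the turn, a rotation vector about the world's x, y, z in units of pi/4 rad (1.0 is pi/4 rad), then the opening in per cent of the stroke, from 0 (shut) to 100 (fully open). A call has 1 to 20 rows; each row shifts and turns the commanded pose from where the row before left it; what a row does not reach is not made up. A row lasts 1/12 s, in which the tool goes at most 41.7 mm and 7.16 degrees, less where a joint would pass 70% of its speed; a pose out of reach is approached as far as the arm can. A call with a number of a shift or a turn outside -1 to 1 is refused whole. A call with a gripper value outside its range is refused whole. The fingers move at their own pace and stop on an object; "force" is the grip in N (left out, the last holds). Time passes only in rows, so rows that do not move let the fingers close. It gives the time, the measured TCP pose, the force, the opening and the grip force at its end, in the units of the state.
- sense(): the state, without advancing time (a new reading comes with each control period).
- capture(name): name is "scene" or "top" or "wrist"; returns a dict with "pixels" (400x640x3 uint8, blue, green, red), "fov_y" (degrees; the focal length in pixels is half the picture's height over the tangent of half this angle, whatever the lens; pixels are square), "cx", "cy" (the principal point, pixels), "k1" (the pictures are not rectified: a ray, as slopes to the right and down, at radius r is drawn at 1 + k1 r^2 times it, then the intrinsics apply), "position" and "attitude" of the camera in the world; the wrist camera has in their place "tool_from_camera" (4x4, takes a point from camera to tool coordinates, whose origin is the TCP and whose axes are the flange's). Camera axes: x right, y down, z forward; pixel columns grow to the right and rows downward; lengths in mm; the calibration is good to about 2 mm. A picture is of the moment at which its call begins: read the wrist's pose just before it. There is no depth.
- finish_job(): hands the job in; it is judged then, once.
Trained networks look in a picture, given as the dict that the camera call returned (one of the last four; its "shot" number tells which), for a name from the list of things; names that differ only in an ending like _2 or _b are one class to them, and where a whole thing is asked for, a point or a joint stands for the part that bears it (a point fixed in the world has none). Each returns a list of dicts, best first, with "confidence" (0 to 1); they miss things now and then, are a little off and sometimes report something else, mostly with a low value. They report only what shows in the picture. A call takes as long as a camera call. They do not tell look-alikes from the thing itself.
- boxes_of(picture, name): "position" ([column, row] in pixels, amid what is visible of it).
The state is a dict: "time_s": time; "joints": joint angles; "dq": joint speeds; "tau": joint torques, N m; "eef_pos": TCP position; "ee_rot": TCP orientation; "force": force on the tool from outside, world axes, zero at the start; "wrist_torque": the same for the moment, N m; "grip_width": opening from 0.0 (shut) to 1.0 (fully open); "grip_force": force on a finger pad.
Only numpy, scipy, OpenCV 4.12 (cv2) and the standard library are available. Lean on these libraries where they do the work, as an engineer would, in place of code of your own. Each camera call takes 0.05 s, during which the arm holds its last target. There are 200 camera calls.

### The job

Crank the bench vise open by its loose grip sleeve, keeping the sleeve held whenever the crank turns; move the carton out of the tray to reach the wooden blanks hidden behind it, and stand every blank upright on the vise's base board, side by side between the jaws and wholly within their length. Then crank the vise shut until it grips all of them firmly, and with the blanks out of the tray, stand the carton back upright in the front or middle of the tray, lengthwise as it was. Leave the stick pot, jar and gouge alone.

Things in the scene. Friction and masses are not known exactly. Their poses are not given: they have to be found in the camera images.
- press: crank-driven planing vise, fixed to the bench, base 270 x 250 mm (y from -170 to 80). Origin at bench height; x runs along the jaws (250 mm long, centred on x = 0), y is the clamping direction, z up. Base board 10 mm thick: blanks stand on it, 10 mm above the origin. The moving jaw (30 mm thick, 44 mm high) is on the -y side; its face is at y = 45 mm minus the gap.
- jaw_face (a point): on the clamping face of the fixed wooden jaw, mid-length, at the base board's surface (10 mm above the bench), at y = +45 mm in the vise's frame. The fixed jaw is 30 mm thick behind it, its top 44 mm above the bench. Its face is five cork-coloured plates, 50 mm long each, sprung singly: once blanks are touched (gap 50 mm) each yields up to 4 mm at 4 N per mm, so a gap of about 47 mm is a firm grip.
- crank_axis (a point): on the upright crank axis at mid-sleeve height (120 mm above the bench), at x = 0, y = -125 mm in the vise's frame, over the middle of a green gear box 90 x 70 mm, 68 mm high.
- jaw (a joint): gap in m between the moving jaw face and the unpressed face of the fixed jaw, 0 (shut) to 0.080 (fully open); moved only by the crank
- crank (a joint): crank angle in rad, 0 to 25.1. Counterclockwise from above is positive and OPENS the jaws, 20 mm per turn (gap in mm = 3.183 x angle); clockwise closes. At 0 the arm points along the vise's +x. Radius 65 mm, arm top 84 mm above bench. Stiff (about 3 N at the sleeve); stays where left, does not run back under clamping load; about 5 to 8 N at the sleeve clamps firmly.
- sleeve_mid (a point): middle of the crank's grip sleeve: upright dark wooden sleeve, 28 mm diameter, 62 mm tall (88 to 150 mm above the bench), spinning freely on its pin at the end of the crank arm. This point is 119 mm above the bench. Its orientation follows the free sleeve and means nothing.
- tray: fixed three-sided wooden tray, 190 (x) x 280 (y) mm, floor 6 mm thick, walls 8 mm thick and 50 mm high on the +x, +y and -y sides, open towards -x. Origin at the centre of its underside.
- carton: closed cardboard carton with a paper band, 60 (x) x 170 (y) x 130 (z) mm, 0.35 kg, origin at the centre of its underside. At the start it stands at the open front of the tray, long side along the tray's y, close in front of the blanks.
- blank1: square wooden blank, 50 x 50 x 62 (z, tall) mm, about 0.11 kg, origin at the centre of its underside. At the start it stands in the tray behind the carton, in a row along the tray's y, some 27 mm from its neighbours. Two or three of the three blanks are present. All look alike.
- blank2: square wooden blank, 50 x 50 x 62 (z, tall) mm, about 0.11 kg, origin at the centre of its underside. At the start it stands in the tray behind the carton, in a row along the tray's y, some 27 mm from its neighbours. Two or three of the three blanks are present. All look alike.
- blank3: square wooden blank, 50 x 50 x 62 (z, tall) mm, about 0.11 kg, origin at the centre of its underside. At the start it stands in the tray behind the carton, in a row along the tray's y, some 27 mm from its neighbours. Two or three of the three blanks are present. All look alike.
- stick_pot: white ceramic pot with thin sticks, 84 mm diameter, pot 100 mm and sticks 220 mm tall, origin under its centre; bystander
- jar: amber glass jar with black lid, 70 mm diameter, 100 mm tall, origin under its centre; bystander
- gouge: hand tool with a handle, about 200 mm long, lying on the bench; bystander
Not all that is in view belongs to the job. Of the things shaped like the carton, the cardboard one is meant. What is shaped like the blank3 but red is not meant.

How it is judged:
By the outcome, as a careful person would: the job done as asked, in the order asked, and still so for the second after the job is handed in, with the robot touching nothing.
Of blank1, blank2, blank3 only 2 to 3 are there at a start; the rules pass over those that are not, and their reading is None.
At some moment in a run one of blank1, blank2, blank3 may be knocked a few centimetres aside while the robot is not near it.
It also fails if it takes over 210 s, if anything falls off the work surface, if the arm or the gripper's body presses on something with over 40 N, if the wrist force passes 120 N, or if a joint passes its speed limit or range.

## Working session

There is one attempt and no reset: what is moved stays moved. The work goes in short steps, Python scripts to look and compute and a tool call to move; the robot and the scene stay as the last step left them, time stands still between calls to the robot, and variables do not carry over. Pictures are saved under pics/ and viewed, at most 14 in all, crops included, and the job is handed in when it is done.

Besides the shell and the picture viewer there is one more tool, called after "Call:" as a command line: name --argument value ..., lists and objects as JSON in quotes. drive_tool: Moves the arm, as the interface text tells. Shifts and turns lie within -1 to 1; 1 stands for 0.1 m of shift or pi/4 rad of turn. Its arguments: {"type":"object","properties":{"commands":{"type":"string"},"force":{"type":"number"}},"required":["commands"]}

```bash
ls; mkdir -p pics
cat > h.py <<'E'
import numpy as np, cv2
from scipy.spatial.transform import Rotation as R
from rig import *
def rot(q): q=np.array(q,float); return R.from_quat(q[[1,2,3,0]]).as_matrix() if q.shape==(4,) else q
def cam(p,s=None):
    if 'tool_from_camera' in p:
        s=s or sense(); T=np.array(p['tool_from_camera']); M=rot(s['ee_rot'])
        return M@T[:3,3]+np.array(s['eef_pos']), M@T[:3,:3]
    return np.array(p['position'],float), rot(p['attitude'])
def f_(p): return 200/np.tan(np.radians(p['fov_y'])/2)
def ray(p,px,s=None):
    c,M=cam(p,s); f=f_(p); d=np.array([(px[0]-p['cx'])/f,(px[1]-p['cy'])/f]); u=d.copy()
    for _ in range(20): u=d/(1+p['k1']*(u@u))
    return c,M@np.array([u[0],u[1],1])
def atz(p,px,z,s=None):
    c,d=ray(p,px,s); return c+d*(z-c[2])/d[2]
def proj(p,X,s=None):
    c,M=cam(p,s); v=M.T@(np.array(X,float)-c); u=v[:2]/v[2]; u=u*(1+p['k1']*(u@u)); return u*f_(p)+[p['cx'],p['cy']]
def save(p,n): cv2.imwrite('pics/'+n+'.png',p['pixels'])
E
python3 - <<'E'
from h import *
print(sense())
a=capture('scene');b=capture('top')
save(a,'scene0');save(b,'top0')
for p in(a,b):
    print({k:v for k,v in p.items() if k!='pixels'})
    for n in ['press','jaw','sleeve_mid','crank','tray','carton','blank1','stick_pot','jar','gouge']:
        print(n,[(np.round(d['position']).tolist(),round(d['confidence'],2)) for d in boxes_of(p,n)])
E
```

```text
pics
{'time_s': 0.0, 'joints': array([-1.47137864e+00,  3.13430247e-01,  1.49846493e+00, -9.04171726e-06,
        1.33101573e+00, -2.23397460e-01]), 'dq': array([-7.78877832e-05, -3.02386610e-04,  3.75184058e-04,  4.92019111e-04,
       -1.43377498e-03, -2.67824082e-04]), 'tau': array([-3.59696360e-04, -4.12269008e+01, -2.59740758e+01, -1.69135060e-04,
        4.24348604e-03, -2.19018361e-06]), 'eef_pos': array([ 166.51189697, -497.6300987 ,  247.73469242]), 'ee_rot': array([-6.58133832e-04,  9.87001666e-01,  1.60708671e-01,  3.64507216e-05]), 'force': array([-0.34464253, -0.32129942, -0.01504673]), 'wrist_torque': array([-0.00080513, -0.0115023 ,  0.01215364]), 'grip_force': 0.0, 'grip_width': 0.9976710584884176}
{'fov_y': 57.00417781186542, 'cx': 322.07873770874954, 'cy': 200.3552207161546, 'k1': -0.08796058767780872, 'position': array([1310.00726828,  713.1537562 ,  772.77196058]), 'attitude': array([-0.19932544,  0.40076816,  0.78824005, -0.42229358]), 'shot': 1}
press [([261.0, 196.0], 0.62)]
jaw [([268.0, 200.0], 0.78)]
sleeve_mid [([251.0, 158.0], 0.47)]
crank [([254.0, 166.0]
[... 334 characters left out ...]
4574481317, 'cx': 311.8004156323713, 'cy': 195.73120430269495, 'k1': -0.041498047090104774, 'position': array([ 239.22002949,  137.3378061 , 1608.01893151]), 'attitude': array([-0.06051395,  0.71129562, -0.6962744 ,  0.07482354]), 'shot': 2}
press [([391.0, 202.0], 0.66)]
jaw [([374.0, 203.0], 0.62)]
sleeve_mid [([394.0, 201.0], 0.7), ([425.0, 215.0], 0.56), ([266.0, 202.0], 0.42)]
crank [([427.0, 211.0], 0.51)]
tray [([263.0, 188.0], 0.56)]
carton [([270.0, 201.0], 0.9), ([158.0, 187.0], 0.75), ([375.0, 199.0], 0.37)]
blank1 [([240.0, 183.0], 0.71), ([292.0, 182.0], 0.61), ([271.0, 180.0], 0.61), ([223.0, 254.0], 0.6)]
stick_pot [([325.0, 121.0], 0.76)]
jar []
gouge [([265.0, 247.0], 0.82)]
```

Run:
```python
import cv2
a=cv2.imread('pics/scene0.png')
cv2.imwrite('pics/scene0b.png',cv2.resize(a[100:350,180:510],None,fx=2.4,fy=2.4,interpolation=3))
a=cv2.imread('pics/top0.png')
cv2.imwrite('pics/top0b.png',cv2.resize(a[90:290,120:460],None,fx=2.35,fy=2.35,interpolation=3))
```

```text
(no output)
```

View pics/scene0b.png

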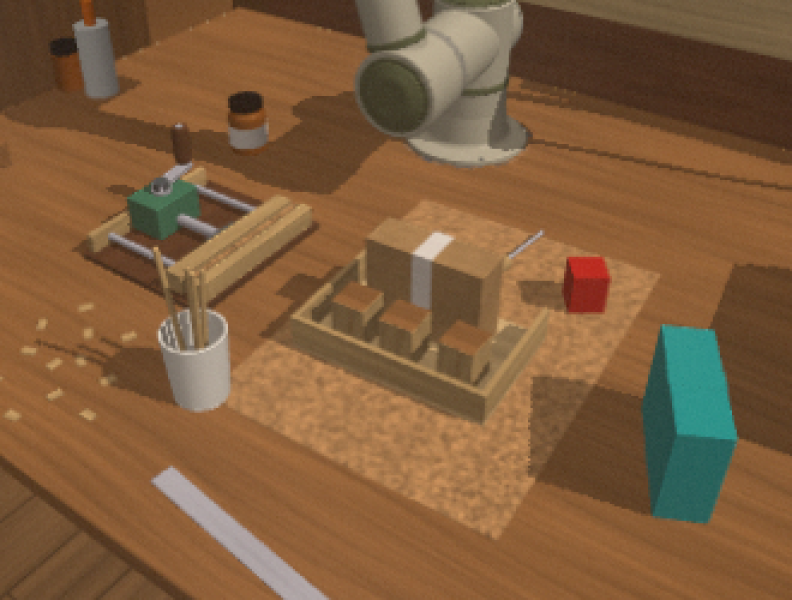

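View pics/top0b.png

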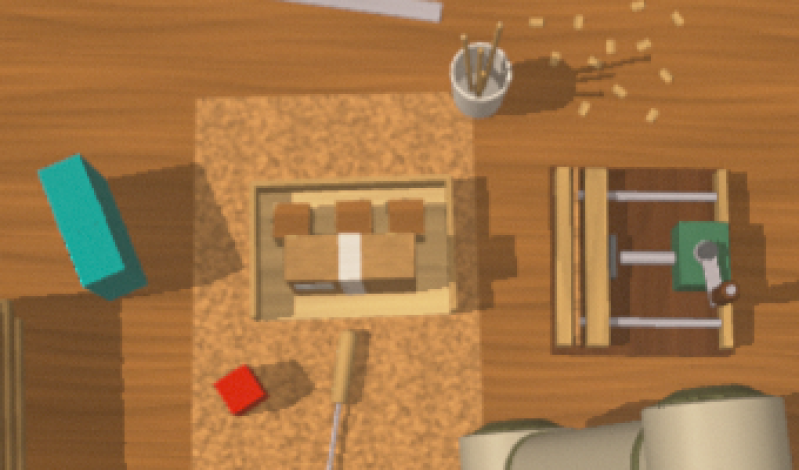

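The views show three blanks in the tray behind the carton, and the vise on the right in the top view with its jaw nearly shut. The gouge lies in front of the tray, at about crop pixel (345,370), and the jar is hidden under the arm in the top view.

Run:
```python
from h import *
b=capture('top');a=capture('scene')
def T(px,z): return np.round(atz(b,(px[0]/2.35+120,px[1]/2.35+90),z)).tolist()
def S(px,z): return np.round(atz(a,(px[0]/2.4+180,px[1]/2.4+100),z)).tolist()
for n,px,z in [('fixjaw outer top far',(553,168),44),('fixjaw outer near',(556,346),44),('fix inner far',(572,168),44),('fix in near',(574,346),44),('mov face far',(584,168),44),('mov face near',(587,346),44),('mov back far',(607,168),44),('endplate far',(733,170),30),('endplate near',(733,348),30),('axis',(707,250),84),('sleevetop',(724,290),150),
 ('gear',(673,222),68),('gear',(673,289),68),('gear',(729,222),68),
 ('tray fl',(253,187),50),('tray fr',(453,180),50),('tray nl',(258,319),50),('tray nr',(455,312),50),
 ('c',(286,234),136),('c',(415,234),136),('c',(414,281),136),('c',(294,283),136),
 ('b',(292,220),68),('b',(354,217),68),('b',(406,215),68),('pot',(481,70),100),('gouge h top',(348,333),10),('gouge h b',(341,402),10),('red',(240,390),50),('teal',(80,155),180)]: print(n,px,T(px,z))
for n,px,z in [('sleeve top',(181,127),150),('axis',(162,184),84),('cart',(365,236),136),('cart',(500,262),136),('cart',(393,220),136),('jar',(246,102),100),('fixface far',(178,275),44),('mj near',(285,200),44),('fj out near',(313,210),44),('fj out far',(192,290),44),('gougetip',(542,234),5)]: print(n,px,S(px,z))
```

```text
fixjaw outer top far (553, 168) [661.0, -33.0, 44.0]
fixjaw outer near (556, 346) [411.0, -37.0, 44.0]
fix inner far (572, 168) [662.0, -59.0, 44.0]
fix in near (574, 346) [412.0, -62.0, 44.0]
mov face far (584, 168) [662.0, -76.0, 44.0]
mov face near (587, 346) [412.0, -80.0, 44.0]
mov back far (607, 168) [663.0, -109.0, 44.0]
endplate far (733, 170) [669.0, -291.0, 30.0]
endplate near (733, 348) [415.0, -284.0, 30.0]
axis (707, 250) [541.0, -237.0, 84.0]
sleevetop (724, 290) [476.0, -242.0, 150.0]
gear (673, 222) [583.0, -195.0, 68.0]
gear (673, 289) [490.0, -194.0, 68.0]
gear (729, 222) [584.0, -273.0, 68.0]
tray fl (253, 187) [622.0, 384.0, 50.0]
tray fr (453, 180) [639.0, 107.0, 50.0]
tray nl (258, 319) [439.0, 368.0, 50.0]
tray nr (455, 312) [454.0, 101.0, 50.0]
c (286, 234) [539.0, 324.0, 136.0]
c (415, 234) [543.0, 157.0, 136.0]
c (414, 281) [481.0, 157.0, 136.0]
c (294, 283) [475.0, 311.0, 136.0]
b (292, 220) [573.0, 326.0, 68.0]
b (354, 217) [579.0, 242.0, 68.0]
b (406, 215) [584.0, 171.0, 68.0]
pot (481, 70) [783.0, 73.0, 100.0]
gouge h top (348, 333) [427.0, 248.0, 10.0]
gouge h b (341, 402) [332.0, 254.0, 10.0]
red (240, 390) [342.0, 387.0, 50.0]
teal (80, 155) [627.0, 586.0, 180.0]
sleeve top (181, 127) [479.0, -240.0, 150.0]
axis (162, 184) [546.0, -226.0, 84.0]
cart (365, 236) [546.0, 161.0, 136.0]
cart (500, 262) [498.0, 330.0, 136.0]
cart (393, 220) [495.0, 169.0, 136.0]
jar (246, 102) [278.0, -290.0, 100.0]
fixface far (178, 275) [664.0, -77.0, 44.0]
mj near (285, 200) [426.0, -82.0, 44.0]
fj out near (313, 210) [424.0, -27.0, 44.0]
fj out far (192, 290) [678.0, -37.0, 44.0]
gougetip (542, 234) [228.0, 269.0, 5.0]
```

Call:
drive_tool --commands ".28 .23 0 0 0 -.037 100;.28 .23 0 0 0 -.037 100;.28 .23 0 0 0 -.037 100;.28 .23 0 0 0 -.037 100;.28 .23 0 0 0 -.037 100;.28 .23 0 0 0 -.037 100;.28 .23 0 0 0 -.037 100;.28 .23 0 0 0 -.037 100;.28 .23 0 0 0 -.037 100;.28 .23 0 0 0 -.037 100;.28 .23 0 0 0 -.037 100;0 0 0 0 0 0 100;0 0 0 0 0 0 100" --force 40

```text
time_s: 2.28
eef_pos: [475.3, -243.7, 248.1]
ee_rot: [-0.0, 1.0, 0.003, -0.0]
force: [-0.5, 0.1, 0.1]
grip_width: 0.998
grip_force: 0.0
```

Run:
```python
from h import *
s=sense();w=capture('wrist');save(w,'w1')
print(w['tool_from_camera'],w['fov_y'],tips_ahead() if callable(tips_ahead) else tips_ahead)
for n in['sleeve_mid','crank','press']:
  for d in boxes_of(w,n): print(n,d['position'],round(d['confidence'],2),np.round(atz(w,d['position'],119,s)))
print(proj(w,[477,-241,150],s),proj(w,[540,-235,84],s))
```

```text
[[ 1.38547630e-03 -9.59843583e-01 -2.80532309e-01  7.14234465e+01]
 [ 9.99998334e-01  1.66328412e-03 -7.52207809e-04 -1.51148561e-01]
 [ 1.18860677e-03 -2.80530800e-01  9.59844288e-01 -1.25641237e+02]
 [ 0.00000000e+00  0.00000000e+00  0.00000000e+00  1.00000000e+00]] 68.26668895071062 17.0
sleeve_mid [331.1, 197.1] 0.73 [ 474. -250.  119.]
crank [325.9, 170.0] 0.82 [ 499. -245.  119.]
press [246.7, 109.2] 0.86 [ 550. -179.  119.]
[321.01335325 204.33758244] [315.80020463 120.38143908]
```

View pics/w1.png

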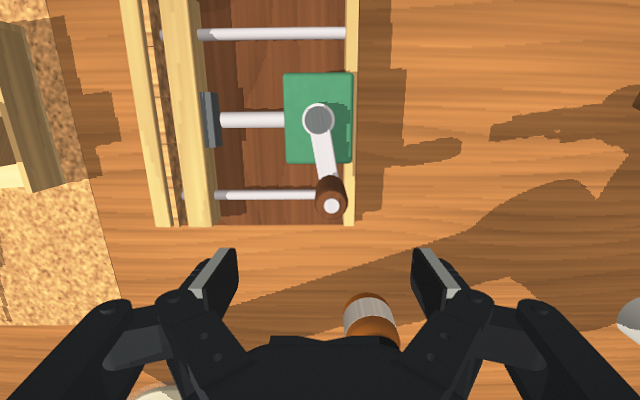

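The sleeve top is at pixel (331,206) and the crank hub at (318,119). The near jaw ends are along row 226, and the jar is at (370,320).

Run:
```python
from h import *
s=sense();w=capture('wrist')
for n,px,z in [('sleeve',(331,206),150),('hub',(318,119),90),('fj outer near',(157,227),44),('fj face near',(170,227),44),('mj face near',(187,226),44),('mj back near',(212,225),44),('mj back far',(190,0),44),('fj outer far',(121,0),44),('jar',(368,308),100)]: print(n,np.round(atz(w,px,z,s),1))
```

```text
sleeve [ 474.1 -251.   150. ]
hub [ 540.  -239.5   90. ]
fj outer near [412.8 -42.7  44. ]
fj face near [412.9 -58.8  44. ]
mj face near [414.4 -80.   44. ]
mj back near [ 415.9 -110.7   44. ]
mj back far [ 654.5 -111.5   44. ]
fj outer far [656.2 -41.   44. ]
jar [ 341.5 -293.7  100. ]
```

Call:
drive_tool --commands "0 -.02 -.34 0 0 0 100;0 -.02 -.34 0 0 0 100;0 -.01 -.34 0 0 0 100;0 0 -.34 0 0 0 100;0 0 0 0 0 0 20;0 0 0 0 0 0 20;0 0 0 0 0 0 20;0 0 0 0 0 0 20;0 0 0 0 0 0 20;0 0 0 0 0 0 20;0 0 0 0 0 0 20;0 0 0 0 0 0 20" --force 40

```text
time_s: 3.53
eef_pos: [475.2, -250.5, 114.4]
ee_rot: [0.001, 1.0, 0.002, 0.001]
force: [-1.4, 0.4, 7.6]
grip_width: 0.316
grip_force: 40.1
```

Call:
drive_tool --commands ".066 -.192 .02 0 0 0 20;.122 -.162 0 0 0 0 20;.167 -.117 0 0 0 0 20;.195 -.059 0 0 0 0 20;.203 .004 0 0 0 0 20"

```text
time_s: 3.95
eef_pos: [549.8, -301.6, 114.4]
ee_rot: [-0.002, 1.0, 0.001, -0.001]
force: [-7.1, 15.1, 2.6]
grip_width: 0.317
grip_force: 43.8
```

Call:
drive_tool --commands "0 0 0 0 0 0 20;0 0 0 0 0 0 20"

```text
time_s: 4.12
eef_pos: [551.0, -301.1, 114.5]
ee_rot: [-0.001, 1.0, 0.002, 0.0]
force: [2.9, 4.7, -2.3]
grip_width: 0.318
grip_force: 43.4
```

Call:
drive_tool --commands ".192 .066 0 0 0 0 20;.162 .122 0 0 0 0 20;.117 .167 0 0 0 0 20;.059 .195 0 0 0 0 20;-.004 .203 0 0 0 0 20;-.066 .192 0 0 0 0 20;-.122 .162 0 0 0 0 20;-.167 .117 0 0 0 0 20;-.195 .059 0 0 0 0 20;-.203 -.004 0 0 0 0 20;-.192 -.066 0 0 0 0 20;-.162 -.122 0 0 0 0 20;-.117 -.167 0 0 0 0 20;-.059 -.195 0 0 0 0 20;.004 -.203 0 0 0 0 20;.066 -.192 0 0 0 0 20;.122 -.162 0 0 0 0 20;.167 -.117 0 0 0 0 20;.195 -.059 0 0 0 0 20;.203 .004 0 0 0 0 20"

```text
time_s: 5.78
eef_pos: [549.9, -301.7, 114.4]
ee_rot: [-0.002, 1.0, 0.001, -0.001]
force: [-6.8, 14.8, 2.3]
grip_width: 0.315
grip_force: 44.3
```

Call:
drive_tool --commands ".192 .066 0 0 0 0 20;.162 .122 0 0 0 0 20;.117 .167 0 0 0 0 20;.059 .195 0 0 0 0 20;-.004 .203 0 0 0 0 20;-.066 .192 0 0 0 0 20;-.122 .162 0 0 0 0 20;-.167 .117 0 0 0 0 20;-.195 .059 0 0 0 0 20;-.203 -.004 0 0 0 0 20;-.192 -.066 0 0 0 0 20;-.162 -.122 0 0 0 0 20;-.117 -.167 0 0 0 0 20;-.059 -.195 0 0 0 0 20;.004 -.203 0 0 0 0 20;.066 -.192 0 0 0 0 20;.122 -.162 0 0 0 0 20;.167 -.117 0 0 0 0 20;.195 -.059 0 0 0 0 20;.203 .004 0 0 0 0 20"

```text
time_s: 7.45
eef_pos: [549.9, -301.6, 114.4]
ee_rot: [-0.002, 1.0, 0.001, -0.001]
force: [-7.1, 15.0, 0.9]
grip_width: 0.314
grip_force: 44.4
```

Call:
drive_tool --commands ".192 .066 0 0 0 0 20;.162 .122 0 0 0 0 20;.117 .167 0 0 0 0 20;.059 .195 0 0 0 0 20;-.004 .203 0 0 0 0 20;-.066 .192 0 0 0 0 20;-.122 .162 0 0 0 0 20;-.167 .117 0 0 0 0 20;-.195 .059 0 0 0 0 20;-.203 -.004 0 0 0 0 20;-.192 -.066 0 0 0 0 20;-.162 -.122 0 0 0 0 20;-.117 -.167 0 0 0 0 20;-.059 -.195 0 0 0 0 20;.004 -.203 0 0 0 0 20;0 0 0 0 0 0 20;0 0 0 0 0 0 20"

```text
time_s: 8.87
eef_pos: [475.3, -251.0, 114.6]
ee_rot: [0.001, 1.0, 0.001, 0.001]
force: [5.3, -2.2, -8.3]
grip_width: 0.315
grip_force: 43.5
```

Call:
drive_tool --commands "0 0 0 0 0 0 100;0 0 0 0 0 0 100;0 0 0 0 0 0 100;0 0 0 0 0 0 100;0 0 .3 0 0 0 100;0 0 .4 0 0 0 100;0 0 .4 0 0 0 100;0 0 .4 0 0 0 100;0 0 .2 0 0 0 100"

```text
time_s: 9.62
eef_pos: [475.1, -250.2, 289.7]
ee_rot: [0.002, 1.0, 0.002, 0.003]
force: [0.4, -0.4, -0.2]
grip_width: 1.003
grip_force: 0.0
```

Call:
drive_tool --commands "0 .35 0 0 0 .149 100;0 .35 0 0 0 .149 100;0 .35 0 0 0 .149 100;0 .35 0 0 0 .149 100;0 .35 0 0 0 .149 100;0 .35 0 0 0 .149 100;0 .35 0 0 0 .149 100;.03 .35 0 0 0 .149 100;.03 .35 0 0 0 .149 100;.03 .35 0 0 0 .149 100;.03 .35 0 0 0 .149 100;.03 .35 0 0 0 .149 100;.03 .35 0 0 0 .149 100;.03 .35 0 0 0 .149 100;0 0 0 0 0 0 100;0 0 0 0 0 0 100"

```text
time_s: 10.95
eef_pos: [495.1, 241.3, 284.2]
ee_rot: [-0.0, 0.681, 0.732, -0.0]
force: [-0.7, -0.1, 0.2]
grip_width: 1.0
grip_force: 0.0
```

Run:
```python
from h import *
s=sense();w=capture('wrist');save(w,'w2');b=capture('top');save(b,'top1')
t=b['pixels'][90:290,220:460]
cv2.imwrite('pics/w2t.png',np.vstack([w['pixels'],cv2.resize(t[:,:],(640,533),interpolation=3)[:200+0]]))
print(s['eef_pos'],s['ee_rot'])
```

```text
[495.11872648 241.33076625 284.15126742] [-1.20234575e-05  6.80873745e-01  7.32400782e-01 -1.94800061e-04]
```

View pics/w2t.png

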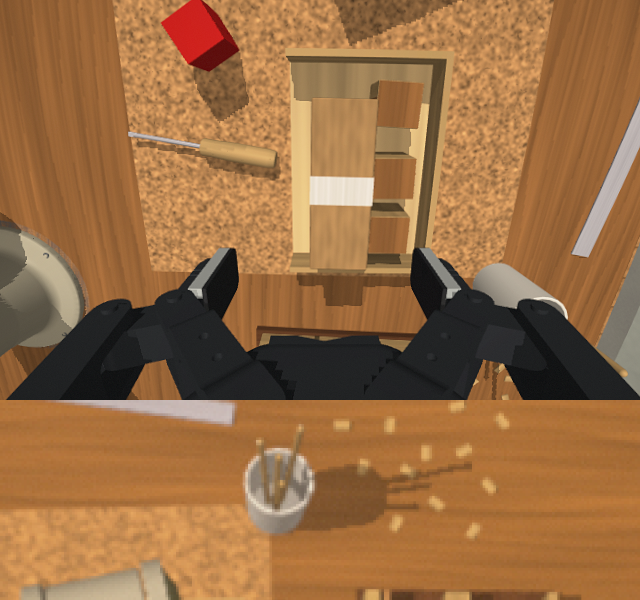

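The wrist view shows the carton top with corners (310,98), (376,98), (309,264) and (370,270). The blank tops are at about (400,105), (395,178) and (389,236), partly hidden behind it, and the tray's near corners are at (290,262) and (410,268).

Run:
```python
from h import *
s=sense();w=capture('wrist')
for n,px,z in [('c',(310,98),136),('c',(376,98),136),('c',(309,264),136),('c',(370,270),136),('band',(343,191),136),('b',(423,84),68),('b',(419,129),68),('b',(416,157),68),('b',(413,198),68),('b',(410,217),68),('b',(408,255),68),('tray',(289,55),50),('tray',(453,57),50),('tray',(447,57),50),('gouge',(276,160),12),('tip',(130,133),4)]: print(n,px,np.round(atz(w,px,z,s)))
```

```text
c (310, 98) [477. 323. 136.]
c (376, 98) [536. 327. 136.]
c (309, 264) [486. 160. 136.]
c (370, 270) [550. 158. 136.]
band (343, 191) [514. 241. 136.]
b (423, 84) [596. 350.  68.]
b (419, 129) [599. 302.  68.]
b (416, 157) [601. 270.  68.]
b (413, 198) [605. 220.  68.]
b (410, 217) [605. 196.  68.]
b (408, 255) [610. 144.  68.]
tray (289, 55) [447. 371.  50.]
tray (453, 57) [632. 383.  50.]
tray (447, 57) [625. 383.  50.]
gouge (276, 160) [430. 246.  12.]
tip (130, 133) [228. 268.   4.]
```

Call:
drive_tool --commands ".09 0 -.36 0 0 0 100;.08 0 -.36 0 0 0 100;0 0 -.36 0 0 0 100;0 0 -.36 0 0 0 100;0 0 -.36 0 0 0 100;0 0 0 0 0 0 100;0 0 0 0 0 0 50;0 0 0 0 0 0 50;0 0 0 0 0 0 50;0 0 0 0 0 0 50;0 0 0 0 0 0 50;0 0 0 0 0 0 50" --force 35

```text
time_s: 12.1
eef_pos: [513.6, 240.0, 107.1]
ee_rot: [0.001, 0.682, 0.731, 0.002]
force: [-2.8, -3.6, 7.1]
grip_width: 0.702
grip_force: 38.6
```

Call:
drive_tool --commands "0 0 .1 0 0 0 50;0 0 .2 0 0 0 50;0 0 .25 0 0 0 50;0 0 .25 0 0 0 50;-.1 -.1 0 0 0 0 50;-.22 -.2 0 0 0 0 50;-.25 -.23 0 0 0 0 50;-.25 -.23 0 0 0 0 50;-.25 -.23 0 0 0 0 50;-.2 -.18 0 0 0 0 50;-.15 -.15 0 0 0 0 50;0 0 0 0 0 0 50;0 0 -.25 0 0 0 50;0 0 -.25 0 0 0 50;0 0 -.15 0 0 0 50;0 0 -.1 0 0 0 50;0 0 0 0 0 0 50;0 0 0 0 0 0 50"

```text
time_s: 13.6
eef_pos: [371.1, 108.3, 110.1]
ee_rot: [0.0, 0.682, 0.732, 0.0]
force: [1.1, -0.2, -3.0]
grip_width: 0.7
grip_force: 40.0
```

Call:
drive_tool --commands "0 0 -.05 0 0 0 50;0 0 -.03 0 0 0 50;0 0 -.015 0 0 0 50;0 0 0 0 0 0 50;0 0 0 0 0 0 50"

```text
time_s: 14.02
eef_pos: [370.6, 108.0, 100.8]
ee_rot: [0.0, 0.682, 0.732, -0.0]
force: [-5.7, -1.8, 11.9]
grip_width: 0.702
grip_force: 36.4
```

Call:
drive_tool --commands "0 0 0 0 0 0 100;0 0 0 0 0 0 100;0 0 0 0 0 0 100;0 0 .2 0 0 0 100;0 0 .35 0 0 0 100;0 0 .35 0 0 0 100;0 0 .35 0 0 0 100;.13 .1 .35 0 0 -.154 100;.13 .1 0 0 0 -.154 100;.13 .1 0 0 0 -.154 100;.13 .1 0 0 0 -.154 100;.13 .1 0 0 0 -.154 100;.13 .1 0 0 0 -.154 100;.13 .1 0 0 0 -.154 100;.13 .1 0 0 0 -.154 100;.13 .1 0 0 0 -.154 100;.13 .1 0 0 0 -.154 100;.1 .1 0 0 0 -.154 100;.1 .1 0 0 0 -.154 100;.1 .1 0 0 0 -.154 100"

```text
time_s: 15.68
eef_pos: [531.1, 238.7, 259.6]
ee_rot: [-0.0, 1.0, 0.032, -0.0]
force: [0.3, 0.5, -0.4]
grip_width: 0.997
grip_force: 0.0
```

Run:
```python
from h import *
s=sense();w=capture('wrist');save(w,'w3')
print(s['eef_pos'],s['ee_rot'])
for n in['blank1','tray']:
  for d in boxes_of(w,n): print(n,d['position'],round(d['confidence'],2),np.round(atz(w,d['position'],60,s)))
```

```text
[531.08170855 238.66727369 259.64232148] [-1.45206566e-05  9.99501185e-01  3.15813377e-02 -1.85931991e-05]
blank1 [385.1, 137.0] 0.74 [582. 176.  60.]
blank1 [230.5, 304.5] 0.68 [358. 349.  60.]
blank1 [320.7, 136.7] 0.67 [578. 246.  60.]
blank1 [248.7, 132.1] 0.59 [578. 324.  60.]
blank1 [616.1, 210.5] 0.54 [ 516. -115.   60.]
tray [317.5, 163.3] 0.82 [548. 247.  60.]
tray [582.2, 182.4] 0.39 [547. -60.  60.]
```

View pics/w3.png

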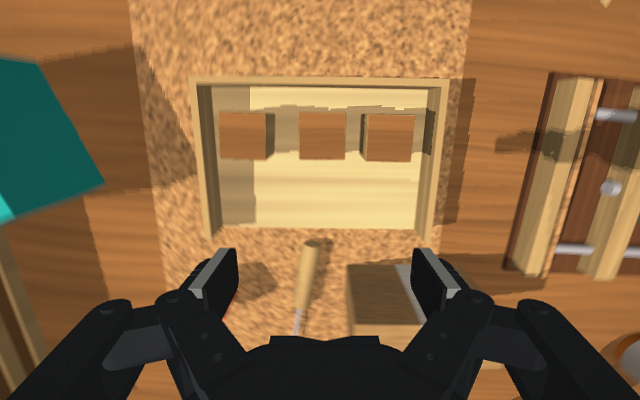

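The wrist view shows three blanks standing freely, with tops centred at about (243,136), (322,136) and (389,137). The opened vise is on the right.

```bash
cat >> h.py <<'E'
def tops(w,s,seeds,z=68):
    im=cv2.GaussianBlur(w['pixels'],(3,3),0); out=[]
    for c in seeds:
        m=np.zeros((402,642),np.uint8)
        cv2.floodFill(im.copy(),m,(int(c[0]),int(c[1])),255,(14,)*3,(14,)*3,cv2.FLOODFILL_MASK_ONLY|cv2.FLOODFILL_FIXED_RANGE|4)
        m=cv2.morphologyEx(m[1:-1,1:-1],cv2.MORPH_OPEN,np.ones((5,5)))
        k=max(cv2.findContours(m,0,2)[0],key=cv2.contourArea)[:,0]
        P=np.array([atz(w,q,z,s)[:2] for q in k],np.float32)
        (x,y),(a,b),t=cv2.minAreaRect(P); out.append([round(float(v),1) for v in(x,y,a,b,(t+45)%90-45)])
    return out
E
python3 - <<'E'
from h import *
s=sense();w=capture('wrist')
for r in tops(w,s,[(243,136),(322,136),(389,137)]): print(r)
for n,px,z in [('fj outer near',(504,266),44),('fj face near',(535,275),44),('mj face near',(582,281),44),('fj outer far',(553,72),44),('fj face far',(600,78),44)]: print(n,np.round(atz(w,px,z,s),1))
E
```

```text
[564.3, 328.5, 33.6, 48.5, 1.3]
[570.8, 243.9, 31.5, 47.1, 4.2]
[574.2, 171.7, 31.7, 47.2, 4.4]
fj outer near [428.7  -5.2  44. ]
fj face near [418.1 -51.2  44. ]
mj face near [ 412.9 -120.6   44. ]
fj outer far [665.8  -3.1  44. ]
fj face far [665.2 -59.3  44. ]
```

Call:
drive_tool --commands ".17 -.23 -.2 0 0 .004 75;.17 -.23 -.2 0 0 .004 75;.18 -.24 -.2 0 0 .004 75;0 0 -.2 0 0 0 75;0 0 -.3 0 0 0 75;0 0 -.3 0 0 0 75;0 0 -.3 0 0 0 75;0 0 -.25 0 0 0 75;0 0 0 0 0 0 75;0 0 0 0 0 0 75" --force 40

```text
time_s: 16.72
eef_pos: [582.0, 167.7, 64.9]
ee_rot: [0.0, 0.999, 0.04, -0.001]
force: [-0.0, -0.4, 0.9]
grip_width: 0.753
grip_force: 0.0
```

Call:
drive_tool --commands "0 0 0 0 0 0 40;0 0 0 0 0 0 40;0 0 0 0 0 0 40;0 0 0 0 0 0 40;0 0 0 0 0 0 40;0 0 0 0 0 0 40;0 0 .1 0 0 0 40;0 0 .3 0 0 0 40;0 0 .35 0 0 0 40;0 0 .35 0 0 0 40"

```text
time_s: 17.55
eef_pos: [582.1, 168.1, 177.1]
ee_rot: [0.0, 0.999, 0.039, -0.0]
force: [0.2, 0.6, -0.5]
grip_width: 0.573
grip_force: 41.6
```

Call:
drive_tool --commands ".02 -.37 0 0 0 -.015 40;.02 -.37 0 0 0 -.015 40;.02 -.37 0 0 0 -.015 40;.03 -.37 0 0 0 -.015 40;.03 -.37 0 0 0 -.015 40;.03 -.37 0 0 0 -.015 40;.02 -.38 0 0 0 -.01 40;0 0 0 0 0 0 40;0 0 0 0 0 0 40"

```text
time_s: 18.3
eef_pos: [599.4, -93.7, 175.7]
ee_rot: [0.0, 1.0, -0.001, 0.0]
force: [0.2, 0.4, -1.3]
grip_width: 0.578
grip_force: 41.7
```

Run:
```python
from h import *
s=sense();w=capture('wrist');save(w,'w4');b=capture('top')
t=cv2.resize(b['pixels'][140:270,330:460],(480,480),interpolation=3)
cv2.imwrite('pics/w4t.png',np.hstack([cv2.resize(w['pixels'][:,150:490],(320,376)),t[:376]]))
print(s['eef_pos'],s['ee_rot'])
```

```text
[599.41187262 -93.73900703 175.68214996] [ 1.33234984e-04  9.99998951e-01 -1.38650939e-03  3.96092290e-04]
```

View pics/w4t.png

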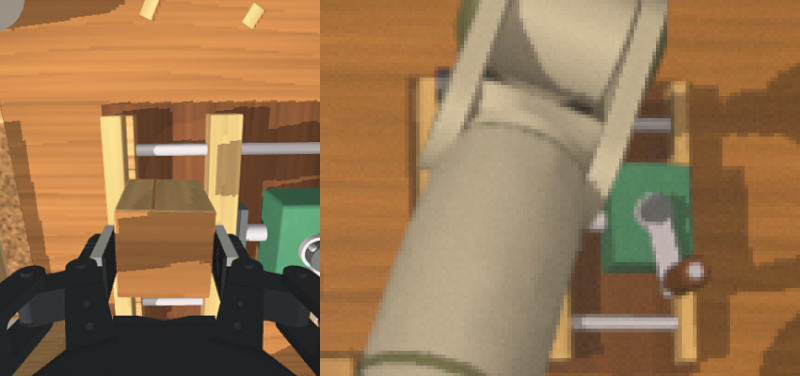

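The held blank is seen centred over the open gap. In the wrist view's left half, the fixed jaw runs from column 101 to 133 and the moving jaw from 207 to 242, with their far ends at row 114.

Run:
```python
from h import *
s=sense();w=capture('wrist')
for n,px in [('fo',(101,115)),('ff',(134,113)),('mf',(207,114)),('mb',(242,113))]: print(n,np.round(atz(w,(150+1.0625*px[0],px[1]*1.064),44,s),1))
```

```text
fo [663.4 -34.3  44. ]
ff [665.1 -64.1  44. ]
mf [ 664.4 -129.7   44. ]
mb [ 665.5 -161.2   44. ]
```

Call:
drive_tool --commands "0 -.02 -.25 0 0 0 40;0 0 -.3 0 0 0 40;0 0 -.25 0 0 0 40;0 0 -.15 0 0 0 40;0 0 -.08 0 0 0 40;0 0 -.02 0 0 0 40;0 0 -.02 0 0 0 40;0 0 0 0 0 0 40"

```text
time_s: 19.12
eef_pos: [599.7, -92.2, 70.7]
ee_rot: [-0.0, 1.0, 0.001, 0.0]
force: [-9.7, 5.2, 17.8]
grip_width: 0.576
grip_force: 43.6
```

Call:
drive_tool --commands "0 0 0 0 0 0 75;0 0 0 0 0 0 75;0 0 0 0 0 0 75;0 0 .1 0 0 0 75;0 0 .35 0 0 0 75;0 0 .35 0 0 0 75;0 .05 .35 0 0 0 75;0 .35 .15 0 0 .01 75;-.05 .39 .1 0 0 .01 75;-.05 .39 .1 0 0 .01 75;-.05 .39 .1 0 0 .01 75;-.05 .39 .1 0 0 .01 75;-.05 .39 0 0 0 .01 75;-.05 .39 0 0 0 .01 75;-.05 .39 0 0 0 .01 75;-.05 .25 0 0 0 .01 75;-.05 .15 0 0 0 0 75;0 0 0 0 0 0 75;0 0 0 0 0 0 75"

```text
time_s: 20.7
eef_pos: [554.3, 259.5, 238.4]
ee_rot: [0.0, 0.999, 0.036, 0.0]
force: [0.4, -0.1, 0.7]
grip_width: 0.753
grip_force: 0.0
```

Run:
```python
from h import *
s=sense();w=capture('wrist');save(w,'w5');b=capture('top')
print(s['eef_pos'],s['ee_rot'])
L=[d for d in boxes_of(w,'blank1')]
for d in L: print(d['position'],round(d['confidence'],2),np.round(atz(w,d['position'],60,s)))
print(proj(w,[573,328,68],s),proj(w,[578,244,68],s))
for d in boxes_of(b,'blank1'): print('top',d['position'],round(d['confidence'],2),np.round(atz(b,d['position'],60)))
try: print(tops(w,s,[proj(w,[573,328,68],s),proj(w,[578,244,68],s)]))
except Exception as e: print(e)
```

```text
[554.33244614 259.45787446 238.37583946] [7.43159251e-05 9.99350604e-01 3.60316912e-02 2.86661595e-04]
[626.6, 168.0] 0.82 [596. -66.  60.]
[339.0, 161.4] 0.72 [579. 246.  60.]
[261.5, 162.0] 0.68 [572. 326.  60.]
[345.0, 187.9] 0.58 [551. 237.  60.]
[201.6, 347.0] 0.45 [329. 400.  60.]
[258.14204681 162.4281903 ] [341.36608959 163.54130456]
top [374.9, 179.0] 0.75 [600. -95.  60.]
top [243.3, 181.9] 0.55 [580. 330.  60.]
top [223.8, 254.0] 0.55 [348. 380.  60.]
[[564.7, 328.4, 33.2, 47.6, 1.9], [571.7, 243.4, 31.9, 47.7, 4.2]]
```

Call:
drive_tool --commands ".12 -.08 -.3 0 0 0 75;.12 -.07 -.35 0 0 0 75;0 0 -.35 0 0 0 75;0 0 -.35 0 0 0 75;0 0 -.3 0 0 0 75;0 0 -.09 0 0 0 75;0 0 0 0 0 0 75;0 0 0 0 0 0 40;0 0 0 0 0 0 40;0 0 0 0 0 0 40;0 0 0 0 0 0 40;0 0 0 0 0 0 40;0 0 0 0 0 0 40"

```text
time_s: 21.98
eef_pos: [579.6, 244.3, 66.0]
ee_rot: [-0.0, 0.999, 0.035, 0.002]
force: [-0.5, 0.1, 7.0]
grip_width: 0.572
grip_force: 42.6
```

Call:
drive_tool --commands "0 0 .1 0 0 0 40;0 0 .35 0 0 0 40;0 0 .35 0 0 0 40;-.04 0 .3 0 0 -.01 40;-.04 -.35 0 0 0 -.01 40;-.04 -.38 0 0 0 -.01 40;-.04 -.38 0 0 0 -.01 40;-.04 -.38 0 0 0 -.01 40;-.04 -.38 0 0 0 -.01 40;-.04 -.38 0 0 0 -.01 40;-.04 -.38 0 0 0 -.01 40;-.04 -.38 0 0 0 -.01 40;-.04 -.37 0 0 0 -.01 40;0 0 0 0 0 0 40;0 0 0 0 0 0 40"

```text
time_s: 23.23
eef_pos: [538.3, -95.4, 174.6]
ee_rot: [0.0, 1.0, -0.005, 0.0]
force: [-0.8, 0.4, -1.5]
grip_width: 0.574
grip_force: 42.1
```

Call:
drive_tool --commands "0 0 -.25 0 0 .012 40;0 0 -.3 0 0 0 40;0 0 -.25 0 0 0 40;0 0 -.15 0 0 0 40;0 0 -.07 0 0 0 40;0 0 -.02 0 0 0 40;0 0 -.01 0 0 0 40;0 0 0 0 0 0 40"

```text
time_s: 23.9
eef_pos: [538.9, -92.8, 70.1]
ee_rot: [-0.0, 1.0, 0.001, 0.0]
force: [0.1, -0.1, -1.9]
grip_width: 0.575
grip_force: 42.1
```

Call:
drive_tool --commands "0 0 -.015 0 0 0 40;0 0 0 0 0 0 40;0 0 0 0 0 0 75;0 0 0 0 0 0 75;0 0 0 0 0 0 75;0 0 .1 0 0 0 75;0 0 .35 0 0 0 75;0 0 .35 0 0 0 75;0 .05 .35 0 0 0 75;0 .35 .15 0 0 .01 75;0 .39 .1 0 0 .01 75;0 .39 .1 0 0 .01 75;0 .39 .1 0 0 .01 75;0 .39 .1 0 0 .01 75;0 .39 0 0 0 .01 75;0 .39 0 0 0 .01 75;0 .39 0 0 0 .01 75;0 .39 0 0 0 0 75;0 .39 0 0 0 0 75;0 .39 0 0 0 0 75"

```text
time_s: 25.57
eef_pos: [538.0, 338.2, 238.2]
ee_rot: [-0.0, 0.999, 0.032, 0.0]
force: [0.6, -0.8, 0.7]
grip_width: 0.749
grip_force: 0.0
```

Run:
```python
from h import *
s=sense();w=capture('wrist');save(w,'w6');b=capture('top')
print(s['eef_pos'],s['ee_rot'])
for d in boxes_of(w,'blank1'): print(d['position'],round(d['confidence'],2),np.round(atz(w,d['position'],60,s)))
for d in boxes_of(b,'blank1'): print('top',d['position'],round(d['confidence'],2),np.round(atz(b,d['position'],60)))
try: print(tops(w,s,[proj(w,[573,328,68],s)]))
except Exception as e: print(e)
```

```text
[537.95309864 338.17202067 238.23806686] [-1.23960843e-04  9.99478891e-01  3.22776955e-02  2.86940240e-04]
[337.1, 149.6] 0.92 [574. 328.  60.]
[273.6, 314.8] 0.74 [370. 389.  60.]
top [373.6, 198.8] 0.8 [535. -90.  60.]
top [374.7, 180.9] 0.77 [594. -94.  60.]
[[565.3, 331.8, 32.3, 45.5, 3.8]]
```

View pics/w6.png

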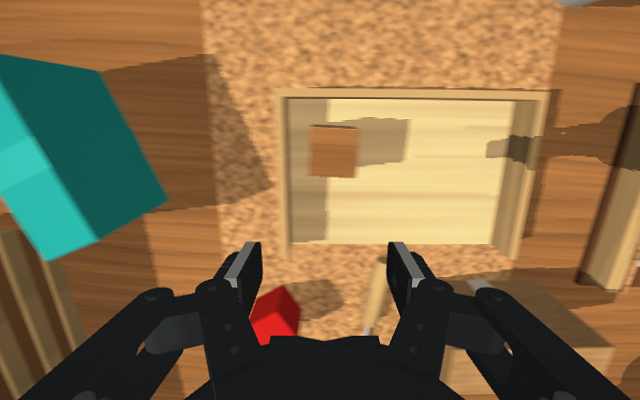

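The last blank stands alone with its top centred at (334,151), about 20 px clear of the side wall. Grasping it above the wall's height.

Call:
drive_tool --commands ".12 -.06 -.3 0 0 0 75;.12 -.05 -.35 0 0 0 75;.12 0 -.35 0 0 0 75;0 0 -.35 0 0 0 75;0 0 -.25 0 0 0 75;0 0 -.1 0 0 0 75;0 0 0 0 0 0 75;0 0 0 0 0 0 40;0 0 0 0 0 0 40;0 0 0 0 0 0 40;0 0 0 0 0 0 40;0 0 0 0 0 0 40;0 0 0 0 0 0 40"

```text
time_s: 26.85
eef_pos: [575.7, 325.3, 69.7]
ee_rot: [-0.0, 0.999, 0.032, 0.002]
force: [-0.4, 0.4, 7.4]
grip_width: 0.578
grip_force: 41.9
```

Call:
drive_tool --commands "0 0 .1 0 0 0 40;0 0 .35 0 0 0 40;0 0 .35 0 0 0 40;-.08 0 .3 0 0 -.008 40;-.08 -.34 0 0 0 -.008 40;-.08 -.38 0 0 0 -.008 40;-.08 -.38 0 0 0 -.008 40;-.08 -.38 0 0 0 -.008 40;-.08 -.38 0 0 0 -.008 40;-.08 -.38 0 0 0 -.008 40;-.08 -.38 0 0 0 -.008 40;-.08 -.38 0 0 0 -.008 40;-.08 -.38 0 0 0 -.008 40;-.08 -.38 0 0 0 -.008 40;-.08 -.38 0 0 0 0 40;0 -.1 0 0 0 0 40;0 0 0 0 0 0 40;0 0 0 0 0 0 40"

```text
time_s: 28.35
eef_pos: [478.5, -98.8, 177.8]
ee_rot: [-0.0, 1.0, -0.003, 0.0]
force: [-0.4, -0.1, -1.2]
grip_width: 0.579
grip_force: 41.6
```

Call:
drive_tool --commands "0 .02 -.25 0 0 .008 40;0 0 -.3 0 0 0 40;0 0 -.25 0 0 0 40;0 0 -.15 0 0 0 40;0 0 -.07 0 0 0 40;0 0 -.02 0 0 0 40;0 0 -.01 0 0 0 40;0 0 0 0 0 0 40"

```text
time_s: 29.02
eef_pos: [480.7, -97.7, 73.8]
ee_rot: [0.003, 1.0, 0.002, 0.003]
force: [2.0, -11.3, 1.9]
grip_width: 0.581
grip_force: 68.7
```

Run:
```python
from h import *
s=sense();w=capture('wrist');b=capture('scene');save(b,'s7')
c=b['pixels'][140:240,210:320]
cv2.imwrite('pics/w7.png',np.hstack([w['pixels'][:,150:490],cv2.resize(c,(440,400),interpolation=3)]))
print(s['eef_pos'],s['force'],s['wrist_torque'])
```

```text
[480.74112158 -97.71861576  73.83218001] [  2.02155459 -11.27623338   1.91351824] [-2.3191963  -0.39651101 -0.00269874]
```

View pics/w7.png

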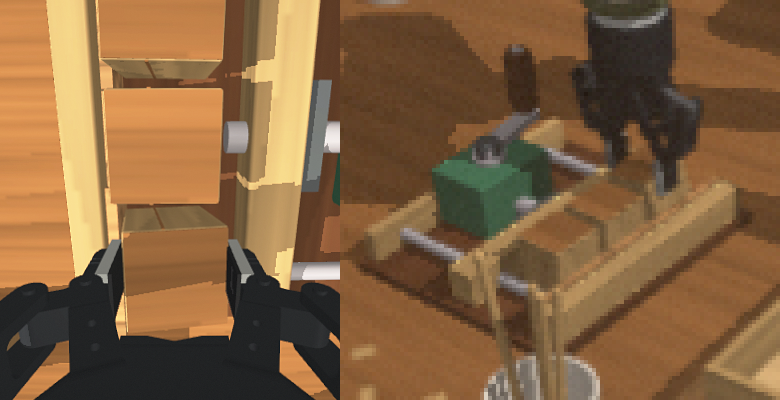

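Call:
drive_tool --commands "0 0 .04 0 0 0 40;0 0 0 0 0 0 40;0 0 0 0 0 0 40"

```text
time_s: 29.37
eef_pos: [480.1, -97.6, 77.4]
ee_rot: [0.002, 1.0, 0.002, 0.002]
force: [1.2, -12.2, -1.5]
grip_width: 0.577
grip_force: 67.8
```

Call:
drive_tool --commands "0 0 .15 0 0 0 40;0 0 0 0 0 0 40;0 0 0 0 0 0 40"

```text
time_s: 29.62
eef_pos: [479.9, -97.4, 93.0]
ee_rot: [0.002, 1.0, 0.002, 0.002]
force: [-1.1, -10.3, 5.7]
grip_width: 0.582
grip_force: 64.2
```

Call:
drive_tool --commands "0 0 .35 0 0 0 40;0 0 .25 0 0 0 40;0 0 0 0 0 0 40"

```text
time_s: 29.87
eef_pos: [480.7, -96.2, 156.0]
ee_rot: [0.002, 1.0, 0.002, 0.004]
force: [0.6, 0.2, -0.6]
grip_width: 0.578
grip_force: 58.8
```

Run:
```python
from h import *
s=sense();w=capture('wrist');b=capture('scene')
c=b['pixels'][100:220,210:342]
cv2.imwrite('pics/w8.png',np.hstack([w['pixels'][:,150:490],cv2.resize(c,(440,400),interpolation=3)]))
print(s['ee_rot'],s['joints'])
```

```text
[0.00161024 0.99998987 0.00189645 0.00375197] [-4.37062988e-01  3.30369062e-01  1.73247141e+00  3.12237360e-04
  1.07059096e+00  1.12979177e+00]
```

View pics/w8.png

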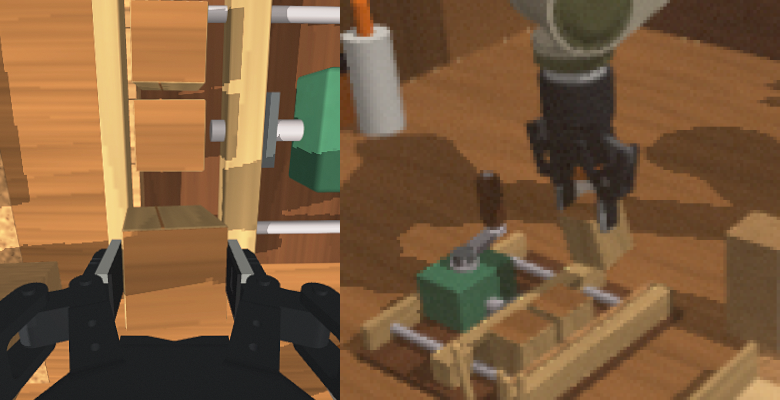

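The scene half shows the held blank leaning sideways in the grip with its bottom towards +y, so it caught the jaw. I'll set it down on clear bench to right it and then grip it again lower down.

Call:
drive_tool --commands "0 .3 0 0 0 0 40;0 .35 0 0 0 0 40;0 .35 0 0 0 0 40;0 .32 0 0 0 0 40;0 0 -.3 0 0 0 40;0 0 -.3 0 0 0 40;0 0 -.15 0 0 0 40;0 0 -.05 0 0 0 40;0 0 0 0 0 0 40"

```text
time_s: 30.72
eef_pos: [477.5, 35.9, 69.8]
ee_rot: [-0.0, 1.0, 0.001, -0.002]
force: [0.3, 0.5, -0.7]
grip_width: 0.58
grip_force: 58.8
```

Call:
drive_tool --commands "0 0 -.03 0 0 0 40;0 0 -.03 0 0 0 40;0 0 -.02 0 0 0 40;0 0 0 0 0 0 40"

```text
time_s: 31.05
eef_pos: [478.9, 35.1, 63.8]
ee_rot: [0.0, 1.0, 0.001, 0.001]
force: [-0.3, 0.4, 2.2]
grip_width: 0.577
grip_force: 59.0
```

Call:
drive_tool --commands "0 0 0 0 0 0 90;0 0 0 0 0 0 90;0 0 0 0 0 0 90;0 0 0 0 0 0 90;0 0 0 0 0 0 90;0 0 .3 0 0 0 90;0 0 .4 0 0 0 90;-.3 0 .4 0 0 0 90;0 0 0 0 0 0 90"

```text
time_s: 31.8
eef_pos: [453.6, 35.1, 172.4]
ee_rot: [0.001, 1.0, 0.001, 0.004]
force: [1.1, -1.0, 1.4]
grip_width: 0.894
grip_force: 0.0
```

Run:
```python
from h import *
s=sense();w=capture('wrist');b=capture('scene')
u=proj(b,[478,35,40]); print(u, s['eef_pos'])
c=b['pixels'][int(u[1])-60:int(u[1])+60,int(u[0])-66:int(u[0])+66]
cv2.imwrite('pics/w9.png',np.hstack([w['pixels'][:,150:490],cv2.resize(c,(440,400),interpolation=3)]))
for d in boxes_of(w,'blank1'): print(d['position'],round(d['confidence'],2),np.round(atz(w,d['position'],60,s)))
```

```text
[314.64507934 200.60198718] [453.63772027  35.10250313 172.35345602]
[493.0, 28.4] 0.92 [588. -89.  60.]
[488.6, 99.8] 0.87 [537. -93.  60.]
[317.5, 179.7] 0.69 [473.  41.  60.]
[17.6, 285.0] 0.62 [370. 330.  60.]
```

View pics/w9.png

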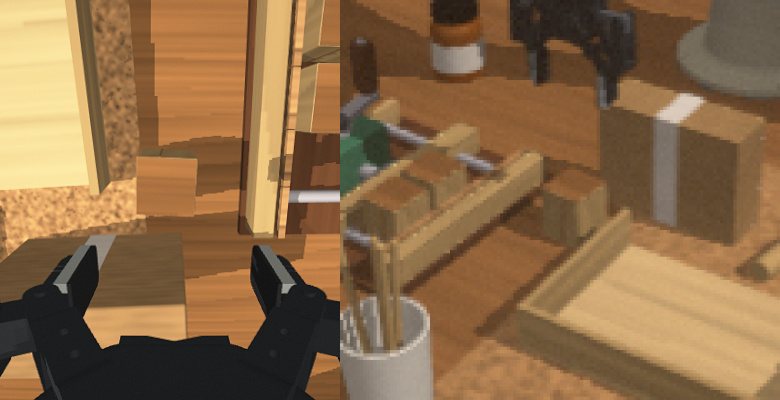

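The blank now stands upright on the bench. Its top is at full-image pixels (287..345, 157..217).

Run:
```python
from h import *
s=sense();w=capture('wrist')
for q in [(287,157),(347,159),(287,216),(346,217)]: print(np.round(atz(w,q,62,s),1))
try: print(tops(w,s,[(316,190)],62))
except Exception as e: print(e)
```

```text
[491.8  64.4  62. ]
[490.3  17.6  62. ]
[442.9  66.   62. ]
[442.2  17.2  62. ]
[[459.0, 25.0, 82.7, 34.0, -1.6]]
```

Call:
drive_tool --commands ".13 .06 -.3 0 0 -.04 90;0 0 -.35 0 0 0 90;0 0 -.3 0 0 0 90;0 0 -.17 0 0 0 90;0 0 -.04 0 0 0 90;0 0 0 0 0 0 90;0 0 0 0 0 0 40;0 0 0 0 0 0 40;0 0 0 0 0 0 40;0 0 0 0 0 0 40;0 0 0 0 0 0 40;0 0 0 0 0 0 40;0 0 0 0 0 0 40"

```text
time_s: 33.08
eef_pos: [467.3, 41.0, 51.8]
ee_rot: [0.0, 1.0, -0.015, 0.001]
force: [-0.8, 0.1, 7.1]
grip_width: 0.58
grip_force: 42.9
```

Call:
drive_tool --commands "0 0 0 0 0 0 75;0 0 0 0 0 0 75;0 0 0 0 0 0 75;0 0 .05 0 0 0 75;0 0 0 0 0 0 40;0 0 0 0 0 0 40;0 0 0 0 0 0 40;0 0 0 0 0 0 40;0 0 0 0 0 0 40;0 0 0 0 0 0 40"

```text
time_s: 33.92
eef_pos: [466.8, 41.0, 56.4]
ee_rot: [0.0, 1.0, -0.015, 0.0]
force: [-2.5, -0.3, 8.3]
grip_width: 0.577
grip_force: 41.2
```

Call:
drive_tool --commands "0 0 .1 0 0 0 40;0 0 .35 0 0 0 40;0 0 .35 0 0 0 40;0 0 .3 0 0 0 40;.02 -.3 0 0 0 .02 40;.02 -.35 0 0 0 .02 40;.02 -.35 0 0 0 0 40;.02 -.36 0 0 0 0 40;0 0 0 0 0 0 40;0 0 0 0 0 0 40"

```text
time_s: 34.75
eef_pos: [474.3, -96.2, 165.9]
ee_rot: [-0.0, 1.0, -0.001, -0.0]
force: [0.6, 0.8, -1.4]
grip_width: 0.578
grip_force: 42.5
```

Call:
drive_tool --commands "0 0 -.25 0 0 0 40;0 0 -.3 0 0 0 40;0 0 -.25 0 0 0 40;0 0 -.12 0 0 0 40;0 0 -.05 0 0 0 40;0 0 -.02 0 0 0 40;0 0 0 0 0 0 40;0 0 0 0 0 0 40"

```text
time_s: 35.42
eef_pos: [475.1, -94.7, 67.6]
ee_rot: [0.0, 1.0, 0.001, 0.001]
force: [0.5, 0.1, -1.3]
grip_width: 0.577
grip_force: 42.5
```

Call:
drive_tool --commands "0 0 -.015 0 0 0 40;0 0 0 0 0 0 40;0 0 0 0 0 0 75;0 0 0 0 0 0 75;0 0 0 0 0 0 75;0 0 .1 0 0 0 75;0 0 .35 0 0 0 75;0 0 .35 0 0 0 75;-.2 0 .35 0 0 0 75;-.2 0 .35 0 0 0 75;-.1 0 0 0 0 0 75;0 0 0 0 0 0 75"

```text
time_s: 36.42
eef_pos: [423.8, -95.0, 217.4]
ee_rot: [0.001, 1.0, 0.001, 0.002]
force: [0.3, -0.0, -0.9]
grip_width: 0.755
grip_force: 0.0
```

Run:
```python
from h import *
s=sense();w=capture('wrist');save(w,'w10');print(s['eef_pos'])
for n in['blank1','sleeve_mid']:
 for d in boxes_of(w,n): print(n,d['position'],round(d['confidence'],2),np.round(atz(w,d['position'],72 if n=='blank1' else 119,s)))
print([proj(w,X,s) for X in ([415,-64,44],[664,-64,44])])
```

```text
[423.81396299 -94.97623336 217.37210727]
blank1 [321.0, 16.3] 0.94 [573. -92.  72.]
blank1 [324.1, 134.9] 0.93 [477. -95.  72.]
blank1 [323.0, 62.7] 0.9 [537. -94.  72.]
sleeve_mid [533.6, 141.2] 0.64 [ 476. -255.  119.]
sleeve_mid [111.3, 249.7] 0.18 [385.  86. 119.]
[array([294.56495896, 193.04727549]), array([288.21982912, -90.91923444])]
```

View pics/w10.png

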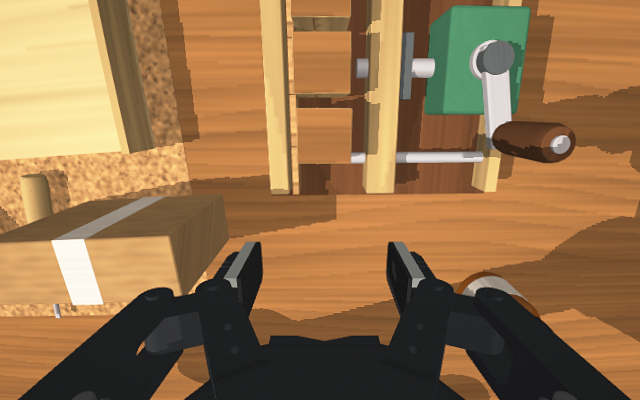

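The view shows the three blanks upright in a row in the gap at columns 295 to 352. The sleeve is at (535,141). I'll grip it again and crank clockwise.

Call:
drive_tool --commands ".1 -.31 0 0 0 0 100;.1 -.31 0 0 0 0 100;.1 -.31 0 0 0 0 100;.1 -.31 0 0 0 0 100;.11 -.32 0 0 0 0 100;0 0 -.3 0 0 0 100;0 0 -.35 0 0 0 100;0 0 -.25 0 0 0 100;0 0 -.13 0 0 0 100;0 0 0 0 0 0 100;0 0 0 0 0 0 20;0 0 0 0 0 0 20;0 0 0 0 0 0 20;0 0 0 0 0 0 20;0 0 0 0 0 0 20;0 0 0 0 0 0 20;0 0 0 0 0 0 20;0 0 0 0 0 0 20"

```text
time_s: 38.07
eef_pos: [475.8, -251.0, 112.9]
ee_rot: [0.0, 1.0, 0.001, 0.001]
force: [-0.8, 1.1, 6.1]
grip_width: 0.318
grip_force: 39.8
```

Call:
drive_tool --commands "-.004 .203 0 0 0 0 20;.059 .195 0 0 0 0 20;.117 .167 0 0 0 0 20;.162 .122 0 0 0 0 20;.192 .066 0 0 0 0 20;.203 .004 0 0 0 0 20;.195 -.059 0 0 0 0 20;.167 -.117 0 0 0 0 20;.122 -.162 0 0 0 0 20;.066 -.192 0 0 0 0 20;.004 -.203 0 0 0 0 20;-.059 -.195 0 0 0 0 20;-.117 -.167 0 0 0 0 20;-.162 -.122 0 0 0 0 20;-.192 -.066 0 0 0 0 20;-.203 -.004 0 0 0 0 20;-.195 .059 0 0 0 0 20;-.167 .117 0 0 0 0 20;-.122 .162 0 0 0 0 20;-.066 .192 0 0 0 0 20"

```text
time_s: 39.73
eef_pos: [475.6, -251.2, 113.0]
ee_rot: [0.001, 1.0, 0.0, 0.002]
force: [14.1, -2.0, -1.5]
grip_width: 0.318
grip_force: 40.6
```

Call:
drive_tool --commands "0 0 0 0 0 0 20;0 0 0 0 0 0 20;0 0 0 0 0 0 20"

```text
time_s: 39.98
eef_pos: [475.8, -251.0, 112.9]
ee_rot: [0.0, 1.0, 0.001, 0.0]
force: [-1.6, 2.4, 8.3]
grip_width: 0.315
grip_force: 41.7
```

Run:
```python
from h import *
b=capture('top');a=capture('scene')
cv2.imwrite('pics/t11.png',np.hstack([cv2.resize(b['pixels'][150:260,345:445],(400,440),interpolation=3),cv2.resize(a['pixels'][140:240,215:306],(400,440),interpolation=3)]))
for n in['blank1']:
 for d in boxes_of(b,n): print(n,d['position'],round(d['confidence'],2),np.round(atz(b,d['position'],72)))
```

```text
blank1 [374.6, 199.2] 0.82 [531. -91.  72.]
blank1 [371.5, 219.6] 0.82 [465. -81.  72.]
blank1 [373.6, 184.2] 0.65 [580. -88.  72.]
blank1 [222.2, 254.5] 0.5 [345. 383.  72.]
```

View pics/t11.png

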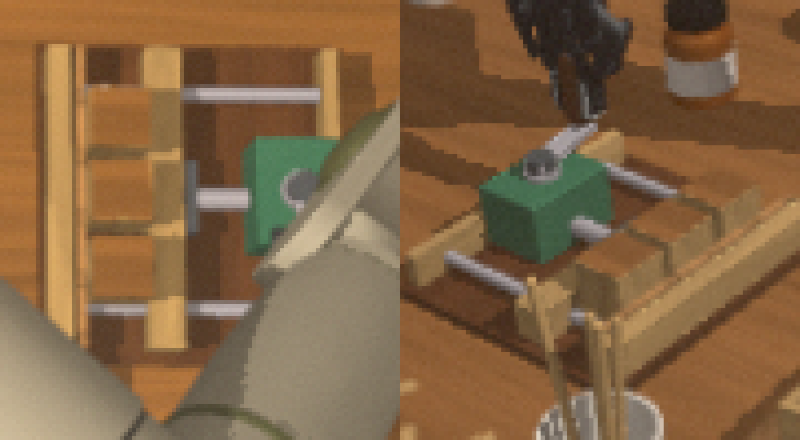

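Call:
drive_tool --commands "-.002 .1 0 0 0 0 20;-.002 .103 0 0 0 0 20;.03 .097 0 0 0 0 20;.03 .097 0 0 0 0 20;.058 .083 0 0 0 0 20;.058 .083 0 0 0 0 20;0 0 0 0 0 0 20;0 0 0 0 0 0 20"

```text
time_s: 40.8
eef_pos: [491.8, -193.2, 112.8]
ee_rot: [-0.002, 1.0, 0.001, -0.002]
force: [-10.6, 11.5, 17.5]
grip_width: 0.313
grip_force: 42.9
```

Call:
drive_tool --commands ".06 .045 0 0 0 0 20;.06 .045 0 0 0 0 20;0 0 0 0 0 0 20;0 0 0 0 0 0 20"

```text
time_s: 41.13
eef_pos: [503.6, -183.4, 112.8]
ee_rot: [-0.003, 1.0, 0.001, -0.002]
force: [-11.3, 17.1, 20.1]
grip_width: 0.313
grip_force: 43.2
```

Call:
drive_tool --commands "0 0 0 0 0 0 70;0 0 0 0 0 0 70;0 0 0 0 0 0 70;0 0 0 0 0 0 70;0 0 .3 0 0 0 70;0 0 .4 0 0 0 70;0 0 .4 0 0 0 70;0 0 .3 0 0 0 100;-.1 .1 .3 0 0 0 100;-.3 0 0 0 0 0 100;-.3 0 0 0 0 0 100;-.3 0 0 0 0 0 100;0 0 0 0 0 0 100"

```text
time_s: 42.22
eef_pos: [401.6, -175.4, 282.3]
ee_rot: [0.0, 1.0, 0.0, -0.001]
force: [-0.8, -0.1, 0.3]
grip_width: 0.996
grip_force: 0.0
```

Run:
```python
from h import *
s=sense();w=capture('wrist');save(w,'w12');print(s['eef_pos'])
for n in['blank1','sleeve_mid','carton']:
 for d in boxes_of(w,n): print(n,d['position'],round(d['confidence'],2),np.round(atz(w,d['position'],{'blank1':72,'sleeve_mid':119,'carton':130}[n],s)))
```

```text
[ 401.55192199 -175.40529828  282.28699688]
blank1 [242.4, 11.1] 0.9 [573. -92.  72.]
blank1 [245.3, 50.0] 0.77 [537. -93.  72.]
blank1 [249.0, 108.8] 0.67 [477. -93.  72.]
blank1 [22.0, 169.5] 0.36 [411. 188.  72.]
sleeve_mid [336.5, 81.3] 0.73 [ 501. -186.  119.]
carton [86.0, 206.0] 0.89 [384.  66. 130.]
```

View pics/w12.png

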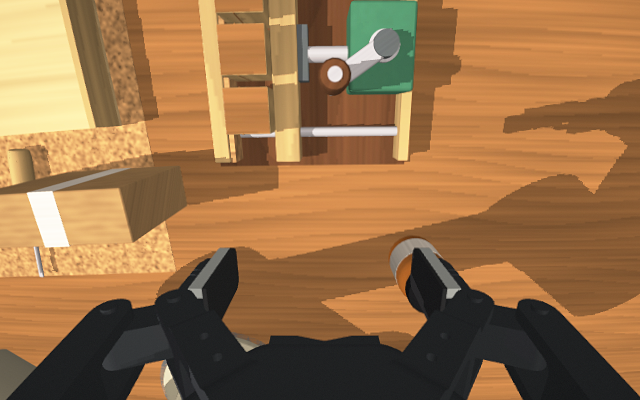

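The three blanks are clamped between the jaws at (240,45) to (250,110), and the free sleeve is at (335,75). Now to fetch the carton.

Call:
drive_tool --commands "-.02 .2 0 0 0 .149 100;-.02 .2 0 0 0 .149 100;-.02 .2 0 0 0 .149 100;-.02 .2 0 0 0 .149 100;-.02 .2 0 0 0 .149 100;-.02 .2 0 0 0 .149 100;-.02 .2 0 0 0 .149 100;-.02 .2 0 0 0 .149 100;-.02 .2 0 0 0 .149 100;-.02 .2 0 0 0 .149 100;-.02 .2 0 0 0 .149 100;-.02 .2 0 0 0 .149 100;-.02 .2 0 0 0 .149 100;-.04 .23 0 0 0 .15 100;0 0 0 0 0 0 100;0 0 0 0 0 0 100"

```text
time_s: 43.75
eef_pos: [375.1, 108.3, 282.0]
ee_rot: [-0.0, 0.681, 0.732, -0.0]
force: [-0.4, -0.4, 0.6]
grip_width: 1.0
grip_force: 0.0
```

Run:
```python
from h import *
s=sense();w=capture('wrist');save(w,'w13');print(s['eef_pos'],s['ee_rot'])
# carton top check: expected corners for centre (371,108), yaw 4deg
for d in boxes_of(w,'carton'): print(d['position'],round(d['confidence'],2),np.round(atz(w,d['position'],130,s)))
try: print(tops(w,s,[proj(w,[371,150,130],s)],130))
except Exception as e: print(e)
t=capture('top')
for d in boxes_of(t,'carton'): print('top',d['position'],round(d['confidence'],2),np.round(atz(t,d['position'],100)))
```

```text
[375.14074263 108.29736951 281.96968547] [-1.05580265e-04  6.81299499e-01  7.32004753e-01 -1.52618950e-04]
[318.2, 175.2] 0.61 [369. 122. 130.]
[[365.7, 162.9, 59.9, 73.5, 4.5]]
top [301.4, 251.2] 0.89 [359. 138. 100.]
top [156.1, 186.4] 0.84 [551. 597. 100.]
top [375.6, 199.1] 0.21 [526. -90. 100.]
```

Call:
drive_tool --commands "-.05 0 -.36 0 0 0 100;0 0 -.36 0 0 0 100;0 0 -.36 0 0 0 100;0 0 -.36 0 0 0 100;0 0 -.34 0 0 0 100;0 0 0 0 0 0 100;0 0 0 0 0 0 50;0 0 0 0 0 0 50;0 0 0 0 0 0 50;0 0 0 0 0 0 50;0 0 0 0 0 0 50;0 0 0 0 0 0 50;0 0 0 0 0 0 50" --force 35

```text
time_s: 45.03
eef_pos: [370.7, 107.2, 106.1]
ee_rot: [0.001, 0.682, 0.731, 0.001]
force: [-2.6, -2.5, 8.1]
grip_width: 0.7
grip_force: 38.8
```

Call:
drive_tool --commands "0 0 .1 0 0 0 50;0 0 .2 0 0 0 50;0 0 .25 0 0 0 50;0 0 .25 0 0 0 50;.1 .1 0 0 0 0 50;.22 .2 0 0 0 0 50;.25 .23 0 0 0 0 50;.25 .23 0 0 0 0 50;.25 .23 0 0 0 0 50;.22 .2 0 0 0 0 50;.17 .15 0 0 0 0 50;0 0 0 0 0 0 50;0 0 -.25 0 0 0 50;0 0 -.2 0 0 0 50;0 0 -.15 0 0 0 50;0 0 -.06 0 0 0 50;0 0 0 0 0 0 50;0 0 0 0 0 0 50"

```text
time_s: 46.53
eef_pos: [516.1, 241.4, 119.4]
ee_rot: [0.0, 0.682, 0.731, 0.001]
force: [0.2, 0.2, -3.4]
grip_width: 0.698
grip_force: 41.0
```

Call:
drive_tool --commands "0 0 -.04 0 0 0 50;0 0 -.03 0 0 0 50;0 0 -.01 0 0 0 50;0 0 0 0 0 0 50;0 0 0 0 0 0 50"

```text
time_s: 46.95
eef_pos: [515.9, 241.5, 111.9]
ee_rot: [0.0, 0.682, 0.731, 0.001]
force: [-5.9, -1.6, 9.6]
grip_width: 0.702
grip_force: 39.8
```

Call:
drive_tool --commands "0 0 0 0 0 0 100;0 0 0 0 0 0 100;0 0 0 0 0 0 100;0 0 0 0 0 0 100;0 0 .2 0 0 0 100;0 0 .35 0 0 0 100;0 0 .35 0 0 0 100;0 0 .35 0 0 0 100;0 0 .35 0 0 0 100;-.3 -.2 0 0 0 0 100;-.35 -.2 0 0 0 0 100;-.35 -.2 0 0 0 0 100;-.35 -.2 0 0 0 0 100;-.3 -.2 0 0 0 0 100;0 0 0 0 0 0 100;0 0 0 0 0 0 100"

```text
time_s: 48.28
eef_pos: [350.2, 141.0, 270.8]
ee_rot: [0.001, 0.682, 0.731, 0.001]
force: [-0.2, -0.9, 0.9]
grip_width: 0.999
grip_force: 0.0
```

Run:
```python
from h import *
print(sense()['force'])
b=capture('top');a=capture('scene')
cv2.imwrite('pics/end.png',np.hstack([cv2.resize(b['pixels'][120:270,210:445],(400,255),interpolation=3),cv2.resize(a['pixels'][110:290,200:400],(283,255),interpolation=3)]))
```

```text
[-0.22948769 -0.92158846  0.91814484]
```

View pics/end.png

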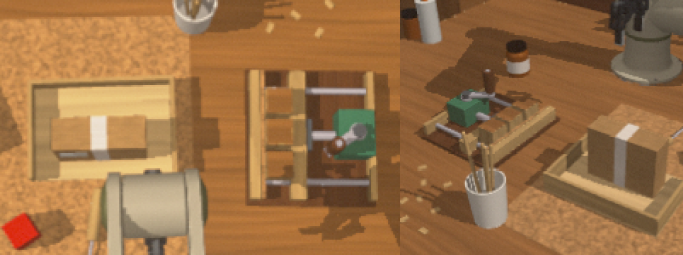

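The final view shows the carton upright lengthwise in the tray at (98,135) and all three blanks clamped between the jaws at (278,100) to (278,165). The pot and gouge are untouched and the arm is clear.

```bash
python3 -c "
from rig import *
print(finish_job())"
```

```text
the job is handed in; nothing more can be done
None
```

The job is handed in: all three blanks stand clamped in the vise at a gap of about 46.9 mm (worked out from the crank angle), the carton is back upright lengthwise in the tray, and the pot, jar and gouge were left alone. One blank tilted in the grip on its first placing, so I set it upright on the bench and gripped it again.

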